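# Uncap a tight sample jar in the bench clamp

## Task

Open the amber sample jar that stands in the blue jar clamp: first push the clamp's sliding carriage by its rubber pad towards the jar until the spring plunger clicks in behind the carriage's tooth, so that the jar is held fast. Then unscrew the tight black cap anticlockwise until its thread lets go, without pulling the jar up or tipping it, lift the cap straight up off the neck and finish still holding it level, a finger's breadth above the open mouth. Leave the jar clamped, and the other things on the desk alone.

Things in the scene. Friction and masses are not known exactly. Their poses are not given: they have to be found in the camera images.
- clamp: Jar clamp fixed to the desk: plate x +-58, y -153 to +73 mm, top z = 13 mm. Origin on the desk, on the axis where the clamped jar stands. Fixed blue vee jaw at +y (to z = 56 mm). At -y a carriage slides along the clamp's own +y to the jar, between steel rails (tops z = 27 mm). Spring plunger with black knob at y = -75 mm on the -x side (out to x = -78 mm, z to 32 mm).
- push_pad (a point): Centre of the outer face of the carriage's black rubber push pad, 42 mm above the desk, facing the clamp's own -y (point axes = clamp axes; push along +y). Pad 34 mm wide, 30 mm high; the blue upright behind it is 50 mm wide, its top 60 mm above the desk. The plate (top 13 mm above the desk) goes on for 32 mm behind the pad when the carriage is fully back.
- carriage (a joint): Travel of the carriage along the clamp's +y, m. 0 = fully back; starts at 0 to 0.012. Its sprung vee jaw (top 56 mm above the desk) meets the jar at 0.031 to 0.037; at about 0.041 the plunger drops in behind the tooth and holds it there; hard stop at 0.0455. Pushing takes 2 N at first, 15 to 20 N at the end.
- plunger (a joint): Retraction of the sprung plunger pin, m. 0 = fully out. The passing tooth pushes it back by about 0.005 while the carriage travels from roughly 0.018 to 0.041; then it snaps back to 0 behind the tooth (detent engaged).
- jar: Loose round amber glass jar, body 62 mm in diameter, 58 mm high, rim 80 mm above its underside, paper label, 0.2 to 0.4 kg. Origin at the centre of its underside, z up. Stands on the clamp plate (13 mm above the desk) between the open jaws at any yaw, up to 7 mm off the clamp's origin axis, on that axis when clamped.
- jar_mouth (a point): Centre of the jar's mouth at the level of its rim (80 mm above its underside, 93 mm above the desk); mouth 37 mm wide, neck 43 mm outside.
- cap: Black ribbed screw cap, 59 mm in diameter, 22.5 mm high, white witness mark. Origin at the centre of its lower edge, z up. Closed: lower edge 18 mm below the jar's rim, 75 mm above the desk; top 97.5 mm above the desk; x axis parallel to the jar's x. Three-start right-hand thread: turn anticlockwise seen from above. Tight, 0.3 to 0.45 N m; an unclamped jar turns along.
- cap_grip (a point): On the cap's axis 12 mm above its lower edge: the height to grip across the 59 mm diameter. Turned anticlockwise the cap climbs 3.2 mm per rad and lets go after 0.85 rad, popping up about 1 mm (sprung liner inside). Lift it straight off when turned 0.9 to 1.65 rad from closed; at about 1.75 rad it meets the next thread's stop. Clockwise it is stopped at once.
- vial_1: Bystander: yellow sample vial with a white cap, 24 x 24 x 55 mm, standing loose left of the clamp. Origin at its underside.
- vial_2: Bystander: white sample vial with a white cap, 24 x 24 x 55 mm, standing loose left of the clamp. Origin at its underside.
- vial_3: Bystander: amber sample vial with a red cap, 24 x 24 x 55 mm, standing loose left of the clamp. Origin at its underside.
- wash_bottle: Bystander: white wash bottle with red cap and spout, 60 x 81 x 189 mm, standing behind the work. Origin at its underside.
- screw_jar: Bystander: white plastic jar with a blue cap, 59 x 59 x 70 mm, not the one to open. Origin at its underside.
- label_roll: Bystander: cream roll of labels, 59 x 59 x 25 mm. Origin at its underside.

How it is judged:
By the outcome, as a careful person would: the job done as asked, in the order asked, and still so for the second after the job is handed in, while the arm keeps its last pose, push and grip.
It also fails if it takes over 48 s, if anything falls off the work surface, if the arm or the gripper's body presses on something with over 40 N, if the wrist force passes 120 N, or if a joint passes its speed limit or range.

## Robot

A 7-joint arm with a two-finger parallel gripper is mounted at the origin on a cart in front of the work surface, level with it; the furniture and walls round the work are solid. World frame = base frame: x ahead of the robot, y to its left, z up, the work surface at z = 0. Lengths are in m, angles in rad, forces in N, time in s.
With the tool pointing down it reaches from about 0.4 to 0.85 m from the base axis. Payload 4.5 kg.
Tool frame: the origin (TCP) lies at the very end of the fingers, on their centre line; the grasp point (between the pads) lies 19 mm behind it (tcp_to_grasp is the z of the grasp point in the tool frame, in m); z points along the fingers, y is the line along which they close (so a half turn about z gives the same grasp; the last joint's range is limited). The gripper opens to 88 mm and grips with 3 to 60 N. Pads are 18 mm wide; open, the fingers measure 123 mm over their backs; the gripper's body (75 mm by 187 mm) begins 45 mm behind the grasp point.
Start: joints at [-1.293, 0.689, -0.195, 1.565, 0.157, 0.902, -0.215], TCP at [0.151, 0.607, 0.239] pointing down, gripper open.
Joint ranges: [-3.01, 3.01], [-0.46, 2.08], [-1.47, 1.51], [0.13, 2.56], [-1, 4.14], [0.04, 2.09], [-2.66, 2.66]. Speed limits (rad/s): [2.57, 2.57, 3.14, 3.14, 3.14, 3.14, 3.14].

## Interface

Orientations are given as a unit quaternion [x, y, z, w].
In Python, from plant import * gives the robot as it stands. The module is installed in compiled form; this text tells all that it offers.
- The arm moves only by the shell command python3 -m jog 'ROWS' [OPENING] [FORCE]. ROWS is JSON, a list that holds one entry, the list of rows, each a list of 6 numbers: the shift along the tool's x, y, z in m, then the turn, a rotation vector about the tool's x, y, z in rad. In form: [[[dx, dy, dz, ax, ay, az], ...]]. A call has 1 to 12 rows; each row shifts and turns the commanded pose from where the row before left it, along the tool's axes as they then stand; what a row does not reach is not made up. A row lasts 1/8 s, in which the tool goes at most 62.5 mm and 10.7 degrees, less where a joint would pass 70% of its speed; a pose out of reach is approached as far as the arm can. A call with a gripper value outside its range is refused whole. OPENING is the finger opening in m, from 0 to 0.0881, set as the call begins (- or left out, the last holds). The fingers move at their own pace and stop on an object; FORCE is the grip in N (left out, the last holds). Time passes only in rows, so rows that do not move let the fingers close. It gives the time, the measured TCP pose, the force, the opening and the grip force at its end, in the units of the state.
- get_state(): the state, without advancing time (a new reading comes with each control period).
- snapshot(name): name is "scene" or "top" or "wrist"; returns a dict with "frame" (384x512x3 uint8, red, green, blue), "mtx" (3x3 intrinsics, pixels), "xyz" and "orientation" of the camera in the world; the wrist camera has in their place "mount" (4x4, takes a point from camera to tool coordinates, whose origin is the TCP and whose axes are the flange's). Camera axes: x right, y down, z forward; pixel columns grow to the right and rows downward; lengths in m; the calibration is good to about 2 mm. A picture is of the moment at which its call begins: read the wrist's pose just before it. There is no depth.
- finish_job(): hands the job in; it is judged then, once.
The state is a dict: "clock": time; "q": joint angles; "qd": joint speeds; "joint_torque": joint torques, N m; "tool_pos": TCP position; "eef_rot": TCP orientation; "contact_force": force on the tool from outside, world axes, zero at the start; "moment": the same for the moment, N m; "opening": opening from 0.0 (shut) to 1.0 (fully open); "finger_force": force on a finger pad.
Only numpy, scipy, OpenCV 4.12 (cv2) and the standard library are available. Lean on these libraries where they do the work, as an engineer would, in place of code of your own. Each camera call takes 0.05 s, during which the arm holds its last target. There are 200 camera calls.

## Working session

There is one attempt and no reset: what is moved stays moved. The work goes in short steps, Python scripts to look and compute and a shell command to move; the robot and the scene stay as the last step left them, time stands still between calls to the robot, and variables do not carry over. Pictures are saved under pics/ and viewed, at most 10 in all, crops included, and the job is handed in when it is done.

```bash
mkdir -p pics; python3 - <<'E'
from plant import *
import cv2, numpy as np
s=get_state(); print({k:np.round(v,3).tolist() for k,v in s.items()})
for n in ("scene","top"):
    d=snapshot(n); cv2.imwrite(f"pics/{n}0.png",d["frame"][:,:,::-1]); print(n,np.round(d["mtx"],1).tolist(),d["xyz"],d["orientation"])
    np.savez(f"{n}0.npz",**d)
d=snapshot("wrist"); print(np.round(d["mount"],4).tolist(),d["mtx"].tolist() if hasattr(d["mtx"],'tolist') else d["mtx"])
E
```

```text
{'clock': 0.0, 'q': [-1.293, 0.69, -0.194, 1.566, 0.157, 0.903, -0.215], 'qd': [-0.0, 0.002, -0.001, 0.001, 0.001, -0.0, -0.001], 'joint_torque': [0.0, -52.756, -1.267, -15.343, -0.053, 0.007, 0.0], 'tool_pos': [0.151, 0.606, 0.238], 'eef_rot': [0.122, 0.993, -0.001, -0.0], 'contact_force': [-0.98, 0.796, -0.088], 'moment': [0.016, -0.03, 0.003], 'finger_force': 0.0, 'opening': 0.999}
scene [[364.2, 0.0, 255.3], [0.0, 364.2, 187.3], [0.0, 0.0, 1.0]] [-0.03177202  0.47398364  0.59957678] [-0.46157823  0.75519733 -0.40278769  0.2332051 ]
top [[353.4, 0.0, 255.1], [0.0, 353.4, 188.7], [0.0, 0.0, 1.0]] [0.44285223 0.12271738 0.91561474] [-0.69312679  0.71345825 -0.07468194  0.07053503]
[[0.0, -0.965, -0.2624, 0.0663], [1.0, -0.0, 0.0001, -0.0007], [-0.0001, -0.2624, 0.965, -0.1469], [0.0, 0.0, 0.0, 1.0]] [[317.0114811680398, 0.0, 259.2040959109005], [0.0, 317.0114811680398, 195.92667239612908], [0.0, 0.0, 1.0]]
```

View pics/scene0.png

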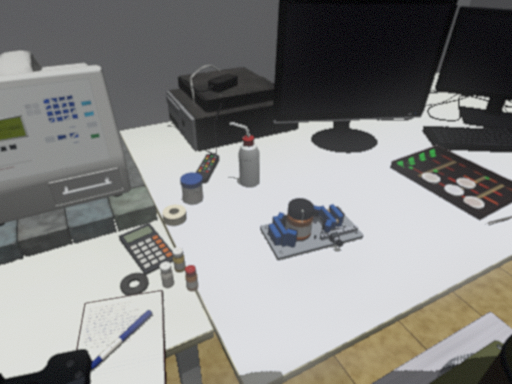

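View pics/top0.png

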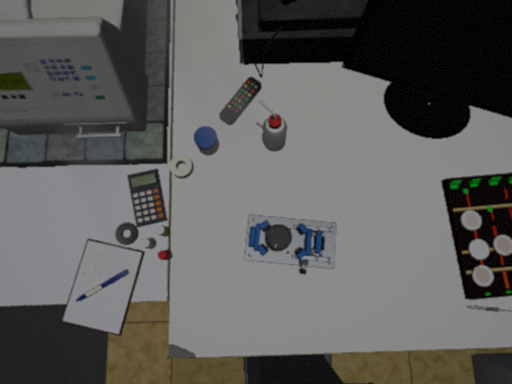

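```bash
cat > h.py <<'E'
import numpy as np, cv2
from scipy.spatial.transform import Rotation as R
def cast(d,uv,z,pos=None,rot=None):
    p=np.array(d["xyz"] if pos is None else pos); r=R.from_quat(d["orientation"]).as_matrix() if rot is None else rot
    uv=np.atleast_2d(uv).astype(float); ray=np.c_[uv,np.ones(len(uv))]@np.linalg.inv(d["mtx"]).T@r.T
    return p+ray*((z-p[2])/ray[:,2:])
E
python3 - <<'E'
from h import *
d=dict(np.load("top0.npz")); f=d["frame"]; hsv=cv2.cvtColor(f,cv2.COLOR_RGB2HSV)
x0,y0,x1,y1=232,202,350,286
c=f[y0:y1,x0:x1]; h=hsv[y0:y1,x0:x1]
def big(m): 
    cs,_=cv2.findContours(m.astype(np.uint8),0,1); return max(cs,key=cv2.contourArea)+[x0,y0]
g=c.mean(2); print("desk",np.median(g))
plate=big(g<190*np.median(g[:5])/225); r=cv2.minAreaRect(plate); print("platepx",r, np.round(cast(d,cv2.boxPoints(r),0.013),4).tolist())
cap=big((g<75)&(h[...,1]<110)); (cu,cv),rad=cv2.minEnclosingCircle(cap); e=cv2.fitEllipse(cap); print("cap",cu,cv,rad,e)
p=cast(d,[[cu,cv],[cu+rad,cv],e[0]],0.0975); print(p.round(4))
blue=(h[...,0]>95)&(h[...,0]<130)&(h[...,1]>110)
n,l,st,ce=cv2.connectedComponentsWithStats(blue.astype(np.uint8))
for s,q in zip(st[1:],ce[1:]):
    if s[4]>10: print("blue",s[4],q+[x0,y0],cast(d,q+[x0,y0],0.058).round(4))
cv2.imwrite("pics/crop1.png",cv2.resize(c[:,:,::-1],None,fx=6.5,fy=6.5,interpolation=cv2.INTER_CUBIC))
E
```

```text
desk 136.0
platepx ((268.4808654785156, 238.4649658203125), (45.428775787353516, 35.94799041748047), 16.389541625976562) [[0.4763, 0.1532, 0.013], [0.563, 0.1253, 0.013], [0.5269, 0.015, 0.013], [0.4416, 0.0449, 0.013]]
cap 274.0330505371094 237.06198120117188 17.0002498626709 ((275.6958312988281, 237.29022216796875), (26.33600616455078, 30.857501983642578), 84.36844635009766)
[[0.4988 0.0752 0.0975]
 [0.4977 0.0361 0.0975]
 [0.4982 0.0714 0.0975]]
blue 302 [257.08940397 236.88741722] [[0.5031 0.1137 0.058 ]]
blue 235 [305.24680851 241.5787234 ] [[ 0.4885 -0.0017  0.058 ]]
blue 140 [318.31428571 242.04285714] [[ 0.4865 -0.033   0.058 ]]
```

View pics/crop1.png

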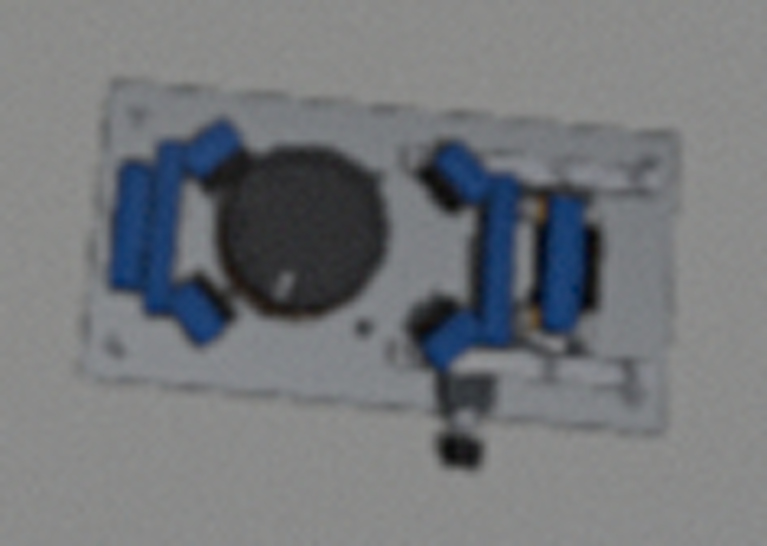

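```bash
python3 - <<'E'
from h import *
d=dict(np.load("top0.npz"))
px=lambda a:(np.array(a,float)+.5)/6.5-.5+[232,202]
c=cast(d,px([[113,80],[680,132],[662,433],[82,377]]),0.013)
cl=np.array([[58,73],[58,-153],[-58,-153],[-58,73]])/1e3
A=(cl-cl.mean(0)).T@(c[:,:2]-c[:,:2].mean(0)); th=np.arctan2(A[0,1]-A[1,0],A[0,0]+A[1,1])
M=np.array([[np.cos(th),-np.sin(th)],[np.sin(th),np.cos(th)]]); o=c[:,:2].mean(0)-M@cl.mean(0)
print("yaw",np.degrees(th),"orig",o,"resid",(c[:,:2]-(cl@M.T+o)).round(4).tolist())
loc=lambda p:((np.array(p)[:,:2]-o)@M*1e3).round(1).tolist()
print("cap",cast(d,px([[302,231]]),.0975),loc(cast(d,px([[302,231],[386,231],[302,315]]),.0975)))
print("mark",loc(cast(d,px([[286,286]]),.0975)))
print("pad outer top edge",loc(cast(d,px([[601,268]]),.057)),loc(cast(d,px([[584,198],[575,333]]),.060)), "knob",loc(cast(d,px([[460,450]]),.022)))
E
```

```text
yaw -7.121360018073475 orig [0.49948624 0.06835913] resid [[-0.0005, -0.0012], [0.0005, 0.0003], [0.0003, 0.0016], [-0.0002, -0.0007]]
cap [[0.49840224 0.06602589 0.0975    ]] [[-0.8, -2.4], [2.0, -32.0], [-30.0, -4.8]]
mark [[-20.5, 1.6]]
pad outer top edge [[-0.7, -116.2]] [[24.1, -107.9], [-25.4, -107.5]] knob [[-71.5, -73.4]]
```

Fit is within 1.6 mm (clamp yaw −7.1°, jar and pad agree with the given sizes, carriage at ~5 mm). Moving over.

```bash
python3 -m jog '[[[-0.04,-0.023,0,0,0,0],[-0.04,-0.023,0,0,0,0],[-0.04,-0.023,0,0,0,0],[-0.04,-0.023,0,0,0,0],[-0.04,-0.023,0,0,0,0],[-0.04,-0.023,0,0,0,0],[-0.04,-0.023,0,0,0,0],[-0.04,-0.023,0,0,0,0],[0,0,0,0,0,0.18],[0,0,0,0,0,0.18],[0,0,0,0,0,0.18],[0,0,0,0,0,0.18]]]' 0 20
cat >> h.py <<'E'
TH=np.radians(-7.12); O=np.array([.49949,.06836]); M=np.array([[np.cos(TH),-np.sin(TH)],[np.sin(TH),np.cos(TH)]])
def togo(s,loc,z,yang):
    "tool-frame shift and turn to clamp-xy loc (m), height z, tool-y at clamp angle yang (deg); tool down"
    r=R.from_quat(s["eef_rot"]); p=np.array(s["tool_pos"]); t=np.r_[M@np.array(loc)+O,z]
    a=np.radians(yang)+TH; y=np.array([np.cos(a),np.sin(a),0]); zz=np.array([0,0,-1.]); x=np.cross(y,zz)
    G=R.from_matrix(np.c_[x,y,zz])
    print("t",round(s["clock"],2),"tcp clamp mm",((p[:2]-O)@M*1e3).round(1),"z",(p[2]*1e3).round(1),"q7",np.round(s["q"][6],2),"F",np.round(s["contact_force"],1),"open",round(s["opening"]*88.1,1))
    print("shift now-frame",r.inv().apply(t-p).round(4),"turn",(r.inv()*G).as_rotvec().round(4),"shift after turn",G.inv().apply(t-p).round(4))
E
python3 -c "
from plant import *; from h import *
togo(get_state(),[0,-.145],.238,0)"
```

```text
clock: 1.65
tool_pos: [0.4168, 0.3506, 0.2385]
eef_rot: [0.466, 0.885, -0.0, -0.0]
contact_force: [-0.4, 0.4, -0.1]
opening: -0.001
finger_force: 0.0
t 1.65 tcp clamp mm [-117.   269.8] z 238.5 q7 -0.2 F [-0.4  0.4 -0.1] open -0.1
shift now-frame [-0.388  -0.1876  0.0006] turn [-5.000e-04  2.000e-04  7.253e-01] shift after turn [-0.4148  0.117   0.0005]
```

```bash
python3 -m jog '[[[0,0,0,0,0,0.181],[0,0,0,0,0,0.181],[0,0,0,0,0,0.181],[0,0,0,0,0,0.182],[-0.052,0.0146,0,0,0,0],[-0.052,0.0146,0,0,0,0],[-0.052,0.0146,0,0,0,0],[-0.052,0.0146,0,0,0,0],[-0.052,0.0146,0,0,0,0],[-0.052,0.0146,0,0,0,0],[-0.052,0.0146,0,0,0,0],[-0.051,0.0146,0,0,0,0]]]' 
python3 -c "
from plant import *; from h import *
togo(get_state(),[0,-.145],.030,0)"
```

```text
clock: 3.15
tool_pos: [0.4842, -0.0768, 0.2387]
eef_rot: [0.748, 0.664, 0.0, -0.0]
contact_force: [0.6, -0.1, -1.0]
opening: 0.008
finger_force: 0.0
t 3.15 tcp clamp mm [   2.8 -145.9] z 238.7 q7 0.05 F [ 0.6 -0.1 -1. ] open 0.7
shift now-frame [ 0.0009 -0.0028  0.2087] turn [ 0.     -0.0003  0.0065] shift after turn [ 0.0009 -0.0028  0.2087]
```

```bash
python3 -m jog '[[[0,-0.0028,0.03,0,0,0.006],[0,0,0.04,0,0,0],[0,0,0.04,0,0,0],[0,0,0.035,0,0,0],[0,0,0.03,0,0,0],[0,0,0.02,0,0,0],[0,0,0.013,0,0,0],[0,0,0,0,0,0]]]' 
python3 -c "
from plant import *; from h import *; import cv2
togo(get_state(),[0,-.145],.030,0)
d=snapshot('scene'); cv2.imwrite('pics/s2.png',cv2.resize(d['frame'][170:280,230:390,::-1],None,fx=5,fy=5))"
```

```text
clock: 4.15
tool_pos: [0.481, -0.0747, 0.0301]
eef_rot: [0.75, 0.662, -0.0, -0.0]
contact_force: [-0.5, 0.9, -0.8]
opening: 0.006
finger_force: 0.0
t 4.15 tcp clamp mm [  -0.6 -144.2] z 30.1 q7 0.08 F [-0.5  0.9 -0.8] open 0.5
shift now-frame [-0.0008  0.0006  0.0001] turn [-0.0012 -0.0001  0.0003] shift after turn [-0.0008  0.0006  0.0001]
```

View pics/s2.png

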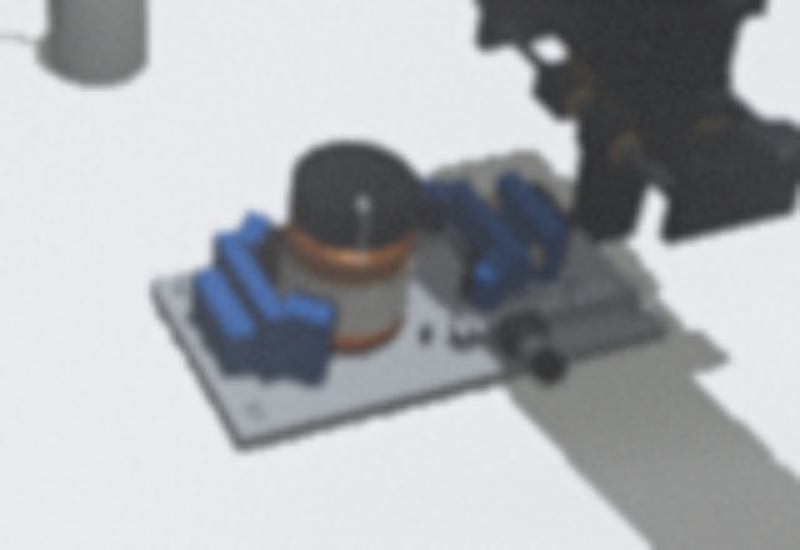

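The gripper (dark fingers, ~(605,200) in the crop) is down behind the pad's upright (535,225), clear of plate and knob. Pushing with force watched.

```bash
python3 -m jog '[[[0.006,0,0,0,0,0],[0.006,0,0,0,0,0],[0.006,0,0,0,0,0],[0.005,0,0,0,0,0],[0.005,0,0,0,0,0],[0.005,0,0,0,0,0],[0.005,0,0,0,0,0]]]' 
python3 -c "
from plant import *; from h import *
togo(get_state(),[0,-.09],.030,0)"
```

```text
clock: 5.08
tool_pos: [0.4862, -0.0372, 0.0307]
eef_rot: [0.75, 0.662, -0.0, 0.0]
contact_force: [-0.4, -3.5, 0.2]
opening: 0.003
finger_force: 2.0
t 5.08 tcp clamp mm [-1.000e-01 -1.064e+02] z 30.7 q7 0.04 F [-0.4 -3.5  0.2] open 0.3
shift now-frame [0.0164 0.0001 0.0007] turn [ 0.0003  0.0005 -0.0003] shift after turn [0.0164 0.0001 0.0007]
```

```bash
python3 -m jog '[[[0.003,0,0,0,0,0],[0.003,0,0,0,0,0],[0.003,0,0,0,0,0],[0,0,0,0,0,0]]]'; python3 -m jog '[[[0.0025,0,0,0,0,0],[0,0,0,0,0,0]]]' | grep -E "tool_pos|contact"; python3 -m jog '[[[0.002,0,0,0,0,0],[0,0,0,0,0,0]]]'| grep -E "tool_pos|contact"
python3 -c "
from plant import *; from h import *
togo(get_state(),[0,-.09],.030,0)"
```

```text
clock: 5.58
tool_pos: [0.4874, -0.028, 0.0307]
eef_rot: [0.75, 0.662, 0.0, 0.0]
contact_force: [0.3, -3.2, 1.8]
opening: 0.004
finger_force: 1.8
tool_pos: [0.4877, -0.0255, 0.0307]
contact_force: [1.4, -3.4, 1.2]
tool_pos: [0.4879, -0.0232, 0.0307]
contact_force: [0.5, -3.1, 0.3]
t 6.08 tcp clamp mm [ -0.1 -92.3] z 30.7 q7 0.02 F [ 0.5 -3.1  0.3] open 0.2
shift now-frame [0.0023 0.0001 0.0007] turn [ 0.0003 -0.0006  0.0008] shift after turn [0.0023 0.0001 0.0007]
```

```bash
for i in 1; do python3 -m jog '[[[0.002,0,0,0,0,0],[0.001,0,0,0,0,0]]]' | grep -E "tool_pos|contact"; python3 -m jog '[[[0.0015,0,0,0,0,0],[0,0,0,0,0,0]]]'| grep -E "tool_pos|contact"; python3 -m jog '[[[0.0015,0,0,0,0,0],[0,0,0,0,0,0]]]'| grep -E "tool_pos|contact"; done
python3 -c "
from plant import *; from h import *
togo(get_state(),[0,-.09],.030,0)"
```

```text
tool_pos: [0.488, -0.0227, 0.0307]
contact_force: [0.7, -9.2, 0.8]
tool_pos: [0.4881, -0.0215, 0.0307]
contact_force: [0.5, -8.9, 1.2]
tool_pos: [0.4882, -0.0205, 0.0307]
contact_force: [1.1, -9.8, 0.8]
t 6.83 tcp clamp mm [ -0.2 -89.6] z 30.7 q7 0.01 F [ 1.1 -9.8  0.8] open 0.7
shift now-frame [-0.0004  0.0002  0.0007] turn [ 0.0003  0.0033 -0.0027] shift after turn [-0.0004  0.0002  0.0007]
```

```bash
for i in 1; do python3 -m jog '[[[0.0015,0,0,0,0,0],[0,0,0,0,0,0]]]' | grep -E "tool_pos|contact"; python3 -m jog '[[[0.0015,0,0,0,0,0],[0,0,0,0,0,0]]]'| grep -E "tool_pos|contact"; python3 -m jog '[[[0.0015,0,0,0,0,0],[0,0,0,0,0,0]]]'| grep -E "tool_pos|contact"; done
python3 -c "
from plant import *; from h import *
togo(get_state(),[0,-.09],.030,0)
d=snapshot('top'); cv2.imwrite('pics/t3.png',cv2.resize(d['frame'][202:286,232:350,::-1],None,fx=6.5,fy=6.5,interpolation=cv2.INTER_CUBIC))"
```

```text
tool_pos: [0.4884, -0.0188, 0.0307]
contact_force: [0.8, -9.3, 0.3]
tool_pos: [0.4885, -0.0183, 0.0308]
contact_force: [1.3, -12.2, 0.5]
tool_pos: [0.4885, -0.0181, 0.0308]
contact_force: [0.3, -14.5, 0.5]
t 7.58 tcp clamp mm [ -0.2 -87.1] z 30.8 q7 0.01 F [  0.3 -14.5   0.5] open 0.9
shift now-frame [-0.0029  0.0002  0.0008] turn [ 0.0003  0.0056 -0.0047] shift after turn [-0.0029  0.0002  0.0008]
```

View pics/t3.png

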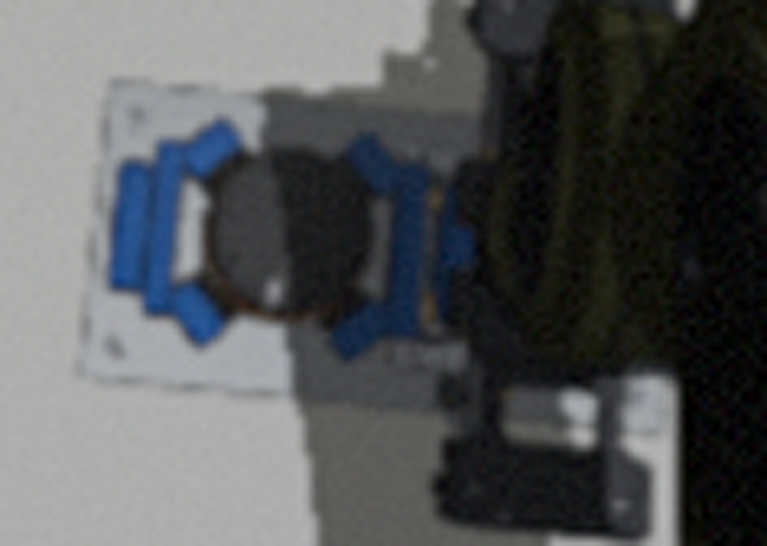

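The moving vee jaw (~(370,235)) now rests on the jar; cap centre ~(287,232). The detent is not confirmed yet, so I'll push a bit more.

```bash
for i in 1; do python3 -m jog '[[[0.0015,0,0,0,0,0],[0,0,0,0,0,0]]]' | grep -E "tool_pos|contact"; python3 -m jog '[[[0.0015,0,0,0,0,0],[0,0,0,0,0,0]]]'| grep -E "tool_pos|contact"; python3 -m jog '[[[0.0015,0,0,0,0,0],[0,0,0,0,0,0]]]'| grep -E "tool_pos|contact"; done
python3 -c "
from plant import *; from h import *
togo(get_state(),[0,-.09],.030,0)"
```

```text
tool_pos: [0.4886, -0.0174, 0.0308]
contact_force: [0.5, -15.6, 0.7]
tool_pos: [0.4887, -0.0165, 0.0308]
contact_force: [-0.3, -16.7, 2.0]
tool_pos: [0.4888, -0.0157, 0.0308]
contact_force: [-0.1, -17.8, 0.6]
t 8.38 tcp clamp mm [ -0.2 -84.7] z 30.8 q7 0.0 F [ -0.1 -17.8   0.6] open 0.6
shift now-frame [-0.0053  0.0003  0.0008] turn [ 0.0003  0.0081 -0.0069] shift after turn [-0.0053  0.0002  0.0008]
```

```bash
for i in 1; do python3 -m jog '[[[0.0015,0,0,0,0,0],[0,0,0,0,0,0]]]' | grep -E "tool_pos|contact"; python3 -m jog '[[[0.0015,0,0,0,0,0],[0,0,0,0,0,0]]]'| grep -E "tool_pos|contact"; python3 -m jog '[[[0.0015,0,0,0,0,0],[0,0,0,0,0,0]]]'| grep -E "tool_pos|contact";python3 -m jog '[[[0.0015,0,0,0,0,0],[0,0,0,0,0,0]]]'| grep -E "tool_pos|contact"; done
python3 -c "
from plant import *; from h import *
togo(get_state(),[0,-.09],.030,0)"
```

```text
tool_pos: [0.4889, -0.0148, 0.0308]
contact_force: [-0.8, -18.8, 1.3]
tool_pos: [0.4889, -0.0146, 0.0308]
contact_force: [0.4, -21.8, 0.3]
tool_pos: [0.4889, -0.0146, 0.0309]
contact_force: [0.3, -26.0, 2.4]
tool_pos: [0.4889, -0.0145, 0.0309]
contact_force: [-0.9, -29.1, 1.2]
t 9.38 tcp clamp mm [ -0.3 -83.6] z 30.9 q7 -0.0 F [ -0.9 -29.1   1.2] open 0.6
shift now-frame [-0.0064  0.0003  0.0009] turn [ 0.0003  0.0137 -0.0117] shift after turn [-0.0064  0.0003  0.0009]
```

Hard stop reached (29 N, no further travel). Backing off to see whether the carriage stays latched.

```bash
python3 -m jog '[[[-0.004,0,0,0,0,0],[-0.006,0,0,0,0,0],[-0.01,0,0,0,0,0],[-0.02,0,0,0,0,0],[-0.02,0,0,0,0,0],[0,0,-0.04,0,0,0],[0,0,-0.05,0,0,0],[0,0,-0.06,0,0,0],[-0.06,0,0,0,0,0],[-0.06,0,0,0,0,0]]]' 0.088 40
python3 -c "
from plant import *; from h import *
togo(get_state(),[0,0],.185,0)
d=snapshot('top'); np.savez('top4.npz',**d); cv2.imwrite('pics/t4.png',cv2.resize(d['frame'][202:286,232:350,::-1],None,fx=6.5,fy=6.5,interpolation=cv2.INTER_CUBIC))"
```

```text
clock: 10.62
tool_pos: [0.4686, -0.1797, 0.1814]
eef_rot: [0.747, 0.665, 0.001, -0.0]
contact_force: [1.6, -0.6, -0.5]
opening: 1.001
finger_force: 0.0
t 10.62 tcp clamp mm [ 1.0e-01 -2.5e+02] z 181.4 q7 0.25 F [ 1.6 -0.6 -0.5] open 88.2
shift now-frame [ 0.25    0.0017 -0.003 ] turn [ 0.0008 -0.0024  0.0072] shift after turn [ 2.5e-01 -1.0e-04 -3.6e-03]
```

View pics/t4.png

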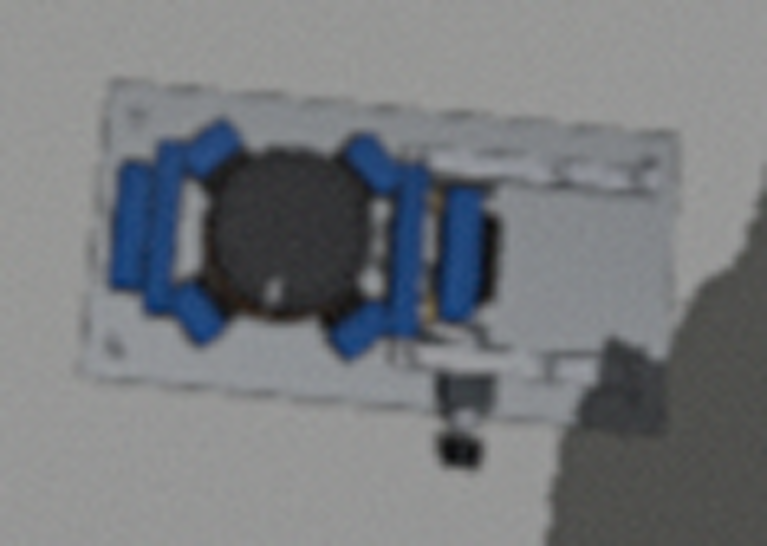

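Carriage stayed latched (pad edge now at x≈497, was 600, about 40 mm of travel; knob back at (460,450)). Measuring the cap now.

```bash
python3 - <<'E'
from h import *
d=dict(np.load("top4.npz"))
px=lambda a:(np.array(a,float)+.5)/6.5-.5+[232,202]
loc=lambda p:((np.array(p)[:,:2]-O)@M*1e3).round(1).tolist()
print("cap",loc(cast(d,px([[286,231],[204,231],[369,231],[286,147],[286,316]]),.0975)))
print("mark",loc(cast(d,px([[274,291]]),.0975)),"pad",loc(cast(d,px([[498,262]]),.057)))
from plant import *
s=snapshot("scene"); g=s["frame"].mean(2)[190:225,280:322]
cs,_=cv2.findContours((g<60).astype(np.uint8),0,1); c=max(cs,key=cv2.contourArea)[:,0]+[280,190]
print(c.min(0),c.max(0))
# cap mid-height silhouette: centre column -> plane; cast centre at z=.086
u=(c[:,0].min()+c[:,0].max())/2; v=(c[:,1].min()+c[:,1].max())/2
print("scene cap",loc(cast(s,[[u,v]],.086)))
E
```

```text
cap [[-1.3, 3.2], [-4.1, 32.1], [1.5, -26.1], [28.3, 5.7], [-30.9, 0.7]]
mark [[-22.6, 5.6]] pad [[-2.2, -78.1]]
[298 217] [299 219]
scene cap [[-26.3, 16.1]]
```

```bash
python3 -m jog '[[[0.05,0,0,0,0,0.007],[0.06,0,0,0,0,0],[0.06,0,0,0,0,0],[0.05,0,0,0,0,0],[0.032,0,0,0,0,0],[0,0,0,0,0,0]]]' >/dev/null
python3 -c "
from plant import *; from h import *
s=get_state(); togo(s,[-.0005,.0015],.073,0)
d=snapshot('wrist'); np.savez('w5.npz',p=s['tool_pos'],q=s['eef_rot'],**d); cv2.imwrite('pics/w5.png',d['frame'][:,:,::-1])"
```

```text
t 11.47 tcp clamp mm [-0.7  5.1] z 180.1 q7 -0.18 F [-1.1 -0.6  0.1] open 87.7
shift now-frame [-0.0039  0.0005  0.1071] turn [-0.0026 -0.0026  0.002 ] shift after turn [-0.0036  0.0002  0.1071]
```

View pics/w5.png

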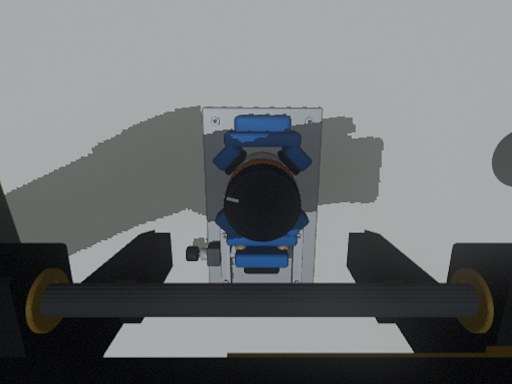

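```bash
python3 - <<'E'
from h import *
d=dict(np.load("w5.npz")); Rt=R.from_quat(d["q"]).as_matrix(); m=d["mount"]
pos=d["p"]+Rt@m[:3,3]; rot=Rt@m[:3,:3]
C=lambda uv,z:((cast(d,uv,z,pos,rot)[:,:2]-O)@M*1e3).round(1).tolist()
g=d["frame"].astype(int); hh=cv2.cvtColor(d["frame"],cv2.COLOR_RGB2HSV)
k=((g.max(2)<55)&(hh[...,1]<140)).astype(np.uint8)[150:243,215:312]
cs,_=cv2.findContours(k,0,1); c=max(cs,key=cv2.contourArea)[:,0]+[215,150]; print(c.min(0),c.max(0),cv2.minEnclosingCircle(c))
print("L,R,bottom",C([[224.5,203],[300.5,203],[262.5,241.5],[262,203]],.0975))
print("plate far corners (-58,73),(58,73)",C([[203,107],[322,107]],.013),"upright ends",C([[236,261],[288,261]],.06))
E
```

```text
[217 150] [306 240] ((261.7519226074219, 194.0777587890625), 49.83304214477539)
L,R,bottom [[-26.3, 3.7], [31.1, 3.9], [2.6, -27.5], [2.0, 3.8]]
plate far corners (-58,73),(58,73) [[-54.2, 74.3], [59.4, 74.5]] upright ends [[-21.5, -63.1], [26.5, -63.0]]
```

```bash
python3 -m jog '[[[-0.003,0.001,0.02,-0.0026,-0.0026,0],[0,0,0.03,0,0,0],[0,0,0.025,0,0,0],[0,0,0.02,0,0,0],[0,0,0.012,0,0,0],[0,0,0,0,0,0]]]' >/dev/null
python3 -c "
from plant import *; from h import *
s=get_state(); togo(s,[.0005,.0022],.073,0)"
```

```text
t 12.28 tcp clamp mm [ 1.7 -4. ] z 73.2 q7 -0.14 F [-0.4 -0.4  0.9] open 87.9
shift now-frame [ 0.0062 -0.0012  0.0002] turn [ 0.0008  0.0032 -0.0079] shift after turn [ 0.0062 -0.0012  0.0002]
```

```bash
python3 -m jog '[[[0.003,-0.001,0,0,0,-0.004],[0.003,0,0,0,0,0],[0,0,0,0,0,0],[0,0,0,0,0,0]]]' >/dev/null
python3 -c "
from plant import *; from h import *
s=get_state(); togo(s,[.0005,.0022],.073,0)"
```

```text
t 12.78 tcp clamp mm [1.5 3.1] z 73.9 q7 -0.15 F [-0.5 -0.1  0.7] open 87.7
shift now-frame [-0.0009 -0.001   0.0009] turn [ 0.0031  0.0025 -0.0024] shift after turn [-0.0009 -0.001   0.0009]
```

Close with a light grip first, to read centring.

```bash
python3 -m jog '[[[-0.001,-0.001,0,0.002,0.002,-0.002],[0,0,0,0,0,0],[0,0,0,0,0,0],[0,0,0,0,0,0],[0,0,0,0,0,0],[0,0,0,0,0,0]]]' 0.05 8
python3 -c "
from plant import *; from h import *
s=get_state(); togo(s,[.0005,.0022],.073,0); print(s['moment'])"
```

```text
clock: 13.52
tool_pos: [0.5008, 0.0702, 0.0737]
eef_rot: [0.75, 0.661, 0.001, 0.001]
contact_force: [2.2, -1.6, -1.9]
opening: 0.668
finger_force: 8.0
t 13.53 tcp clamp mm [1.1 1.9] z 73.7 q7 -0.15 F [ 2.2 -1.6 -1.9] open 58.9
shift now-frame [ 0.0003 -0.0006  0.0007] turn [ 0.0021  0.0005 -0.001 ] shift after turn [ 0.0003 -0.0006  0.0007]
[-0.26766368 -0.45412166 -0.02968574]
```

```bash
python3 -m jog '[[[0,0,0,0,0,0],[0,0,0,0,0,0],[0,0,0,0,0,0],[0,0,-0.0002,0,0,-0.06],[0,0,-0.0003,0,0,-0.08],[0,0,-0.0003,0,0,-0.08],[0,0,-0.0003,0,0,-0.08],[0,0,0,0,0,0]]]' - 45
python3 -c "
from plant import *; from h import *
s=get_state(); togo(s,[.0005,.0022],.073,0); print(s['moment'])
d=snapshot('scene'); cv2.imwrite('pics/s6.png',cv2.resize(d['frame'][180:270,240:370,::-1],None,fx=6,fy=6,interpolation=cv2.INTER_CUBIC))"
```

```text
clock: 14.52
tool_pos: [0.4997, 0.0701, 0.0747]
eef_rot: [0.642, 0.767, -0.0, 0.0]
contact_force: [3.7, -2.4, -2.1]
opening: 0.664
finger_force: 45.0
t 14.53 tcp clamp mm [-0.   1.7] z 74.7 q7 0.02 F [ 3.7 -2.4 -2.1] open 58.5
shift now-frame [0.0003 0.0006 0.0017] turn [-3.000e-04  8.000e-04  3.011e-01] shift after turn [0.0005 0.0005 0.0017]
[-0.44687772 -0.64639968  0.24773801]
```

View pics/s6.png

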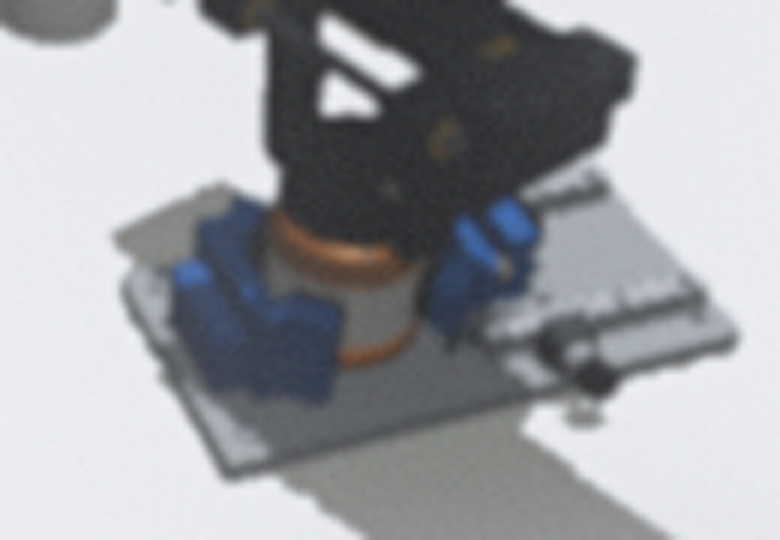

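The mark moved right (crop (390,188)), jar and clamp are in place: the cap turns. Continue.

```bash
python3 -m jog '[[[0,0,-0.0003,0,0,-0.08],[0,0,-0.0003,0,0,-0.08],[0,0,-0.0003,0,0,-0.08],[0,0,-0.0003,0,0,-0.08],[0,0,0,0,0,0]]]' | grep -E "tool_pos|force"; python3 -m jog '[[[0,0,-0.0003,0,0,-0.08],[0,0,-0.0003,0,0,-0.08],[0,0,-0.0003,0,0,-0.08],[0,0,-0.0003,0,0,-0.08],[0,0,0,0,0,0]]]' | grep -E "tool_pos|force"
python3 -c "
from plant import *; from h import *
s=get_state(); togo(s,[.0005,.0022],.073,0); print(s['moment'])"
```

```text
tool_pos: [0.4999, 0.07, 0.0758]
contact_force: [4.5, -2.5, -4.6]
finger_force: 45.0
tool_pos: [0.5, 0.0705, 0.0775]
contact_force: [2.8, -1.1, 1.1]
finger_force: 45.0
t 15.82 tcp clamp mm [0.3 2.2] z 77.5 q7 0.37 F [ 2.8 -1.1  1.1] open 58.0
shift now-frame [-0.0002  0.0001  0.0045] turn [5.000e-04 6.000e-04 9.376e-01] shift after turn [0.     0.0002 0.0045]
[-0.26787133 -0.61135961 -0.00808996]
```

Thread released (moment ~0 at 0.94 rad, pop-up seen). A little more turn, then lift.

```bash
python3 -m jog '[[[0,0,-0.0002,0,0,-0.08],[0,0,-0.0002,0,0,-0.08],[0,0,-0.0002,0,0,-0.08],[0,0,0,0,0,0],[0,0,-0.001,0,0,0],[0,0,-0.001,0,0,0],[0,0,0,0,0,0]]]' 
python3 -c "
from plant import *; from h import *
s=get_state(); togo(s,[.0005,.0022],.1065,0); print(s['moment'])"
```

```text
clock: 16.7
tool_pos: [0.5001, 0.0704, 0.0798]
eef_rot: [0.255, 0.967, -0.0, 0.0]
contact_force: [3.8, -0.3, -2.0]
opening: 0.662
finger_force: 45.0
t 16.7 tcp clamp mm [0.3 2.1] z 79.8 q7 0.51 F [ 3.8 -0.3 -2. ] open 58.3
shift now-frame [-0.0001  0.0001 -0.0267] turn [3.0000e-04 8.0000e-04 1.1788e+00] shift after turn [ 0.0001  0.0002 -0.0267]
[-0.16736333 -0.79679628  0.00480414]
```

```bash
python3 -m jog '[[[0,0,-0.0015,0,0,0],[0,0,-0.0015,0,0,0],[0,0,-0.0015,0,0,0],[0,0,-0.0015,0,0,0],[0,0,0,0,0,0]]]' | grep -E "tool_pos|contact"; python3 -m jog '[[[0,0,-0.002,0,0,0],[0,0,-0.002,0,0,0],[0,0,-0.003,0,0,0],[0,0,-0.003,0,0,0],[0,0,-0.003,0,0,0],[0,0,-0.003,0,0,0],[0,0,-0.003,0,0,0],[0,0,-0.0015,0,0,0],[0,0,0,0,0,0],[0,0,0,0,0,0],[0,0,0,0,0,0]]]'
python3 -c "
from plant import *; from h import *
s=get_state(); togo(s,[.0005,.0022],.1065,67.5); print(s['moment'])
d=snapshot('scene'); cv2.imwrite('pics/s7.png',cv2.resize(d['frame'][180:270,240:370,::-1],None,fx=6,fy=6,interpolation=cv2.INTER_CUBIC))"
```

```text
tool_pos: [0.5, 0.0702, 0.086]
contact_force: [3.6, -0.8, -1.8]
clock: 18.7
tool_pos: [0.5, 0.0703, 0.1062]
eef_rot: [0.255, 0.967, -0.0, 0.0]
contact_force: [-0.2, 0.3, -0.9]
opening: 0.662
finger_force: 45.0
t 18.7 tcp clamp mm [0.3 2. ] z 106.2 q7 0.52 F [-0.2  0.3 -0.9] open 58.3
shift now-frame [-0.0001  0.0003 -0.0003] turn [-0.0004  0.0006  0.0012] shift after turn [-0.0001  0.0003 -0.0003]
[-0.01602642  0.02425214  0.02139726]
```

View pics/s7.png

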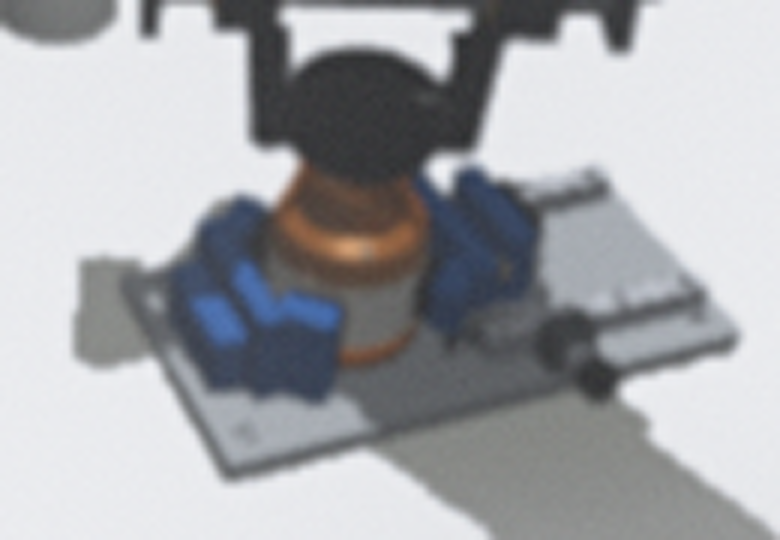

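The cap is held level above the bared amber neck (crop (360,190)); the jar is still clamped in place, and the forces are near zero. Handing in.

```bash
python3 -c "
from plant import *
print(finish_job())"
```

```text
the job is handed in; nothing more can be done
None
```

The jar is clamped with the carriage latched, and the cap is unscrewed and held level about 14 mm above the open mouth. I handed the job in at about 19 s; no verdict came back.

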